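# Find the hidden index socket of the spacing gauge and lock the pin in it

### The arm

A 6-joint arm with a two-finger parallel gripper is mounted at the origin on a cart in front of the work surface, level with it; the furniture and walls round the work are solid. World frame = base frame: x ahead of the robot, y to its left, z up, the work surface at z = 0. Lengths are in m, angles in rad, forces in N, time in s.
With the tool pointing down it reaches from about 0.4 to 0.825 m from the base axis. Payload 7 kg.
Tool frame: the origin (TCP) lies at the very end of the fingers, on their centre line; the grasp point (between the pads) lies 19 mm behind it; z points along the fingers, y is the direction in which the jaws open and shut (so a half turn about z gives the same grasp; the last joint's range is limited). The gripper opens to 85 mm and grips with 20 to 120 N. Pads are 22 mm wide; open, the fingers measure 114 mm over their backs; the gripper's body (76 mm by 85 mm) begins 54 mm behind the grasp point. The pads swing forward as they close: fully open they stand 13 mm farther back than shut.
Start: joints at [-0.935, 0.359, 0.012, 0, -1.224, -0.288], TCP at [0.23, -0.635, 0.231] pointing down, gripper open.
Joint ranges: [-3.07, 3.07], [-1.43, 2.12], [-1.02, 1.25], [-3.03, 1.67], [-3.05, -0], [-3.03, 3.03]. Speed limits (rad/s): [2.39, 2.39, 3.01, 3.14, 3.14, 3.14].

### API

Orientations are given as a unit quaternion [w, x, y, z].
In Python, from station import bot gives the robot as it stands. The module is installed in compiled form; this text tells all that it offers. Calls block until the motion is done:
- bot.move_to(position, orientation): joint-space move of the TCP to a pose.
- bot.move_straight(position, ori=None, velocity=0.15): straight line of the TCP; ori=None keeps the orientation; velocity is the mean speed in m/s.
- bot.move_j(angles): joint-space move.
- bot.gripper_open() and bot.gripper_close(): open the fingers fully, or close them until they stop; the grip force is fixed at half the most.
- bot.pause(seconds).
- bot.ik(position, orientation): joint angles nearest the present ones, or None.
- bot.read_camera(name): name is "scene" or "side" or "wrist"; returns (picture, depth): 384x512x3 uint8, red, green, blue; 384x512 float32, m along the optical axis (not along the pixel's ray), 0 where there is no reading.
- bot.camera_model(name): a dict with "mtx" (3x3 intrinsics, pixels), "k1" (the pictures are not rectified: a ray, as slopes to the right and down, at radius r is drawn at 1 + k1 r^2 times it, then the intrinsics apply), "R" (3x3) and "t" (3): a world point X has camera coordinates R X + t. Camera axes: x right, y down, z forward; pixel columns grow to the right and rows downward; lengths in m; the calibration is good to about 2 mm. A picture is of the moment at which its call begins: read the wrist's pose just before it. camera_model takes no time and is no camera call; for the wrist camera it gives the pose at the moment of the call.
A pose or a line that the arm cannot do raises bot.MotionError and nothing moves.
- bot.sign_off(): hands the job in, once; it reports no verdict.
Readings, each from a call of its own:
- bot.current_time(): time.
- bot.current_joint_positions(): joint angles.
- bot.current_dq(): joint speeds.
- bot.current_effort(): joint torques, N m.
- bot.current_position(): TCP position.
- bot.current_tool_rot(): TCP orientation.
- bot.current_force(): force on the tool from outside, world axes, zero at the start.
- bot.current_moment(): the same for the moment, N m.
- bot.current_width(): finger opening in m.
Only numpy, scipy, OpenCV 4.12 (cv2) and the standard library are available. Lean on these libraries where they do the work, as an engineer would, in place of code of your own. Each camera call takes 0.05 s, during which the arm holds its last target. There are 200 camera calls.

### The job

Set the spacing gauge for punching: slide its index pin along the slot in the cover plate, away from the end where it is parked, until its foot drops into the socket hidden under the cover. Then push the lock bar fully home over the pin's shoulder disc so that the pin cannot rise, and leave the tools standing or lying round the gauge where they are.

Things in the scene. Friction and masses are not known exactly. Their poses are not given: they have to be found in the camera images.
- gauge: Grey steel spacing gauge fixed to the bench, x -100 to +45, y -190 to +190 mm. Origin: on the bench top below the slot's middle; y runs along the slot, x away from the robot, z up. The slot, 18 mm wide, runs along y through a flat steel cover plate (x -44 to +45, top 38 mm above the bench). Beside it, x -100 to -40, a deck 47 mm high carries the lock bar; dark guides at y = +-101 to 137 are 66 mm high.
- slot_middle (a point): Middle of the slot (x = y = 0 of the gauge) at the cover plate's top, 38 mm above the bench; same axes. Under the cover the pin's foot rides on two rails, out of sight; gaps in the rails are the socket, 10 mm deep. Its centre lies anywhere between 40 mm to the +y side and 52 mm to the -y side of this point, different each time.
- pin_shoulder (a point): Centre of the index pin's shoulder disc (56 mm across, 6 mm thick). The pin, steel, 0.4 to 0.65 kg, loose but captive, stands upright in the slot and slides along its greased rails with 1 to 2 N. Parked at gauge y = +102 to +128 mm. This point is 53 mm above the bench while the pin is up, 43 mm when it has dropped into the socket; then it slides no farther than a few mm. Push the disc's rim from its +y side.
- pin_knob (a point): Centre of the index pin's black knob, 32 mm across and 27 mm high, on a 14 mm stem, 40.5 mm above the centre of the shoulder disc. Pushing low at the disc's rim tips the pin less than pushing here. Pressed hard against the socket's end the dropped pin leans by up to 0.2 rad and reads some mm high, but falls back down upright when let go.
- lock_bar_tab (a point): Middle of the robot-side face of the upright tab on the lock bar: tab 80 mm long along the gauge's y, 8 mm thick, reaching from 58 to 90 mm above the bench (this point: 76 mm). The bar is an aluminium plate 48 x 230 x 10 mm, underside 48 mm above the bench, that slides across the gauge; push the tab along the gauge's +x.
- lock_bar (a joint): Travel of the lock bar in m: 0 = drawn back towards the robot, 0.024 = fully home (end stop), over the shoulder disc and 5 mm from the stem. Slides with about 2 N and stays where it is left. It starts at 0 to 0.005; while the pin is still up the disc blocks the bar at about 0.008.
- maul: Bystander: maul with wooden handle, 212 x 62 x 62 mm, lying behind the gauge; origin under its middle.
- glue_pot: Bystander: pale round glue pot with lid, 80 mm across, 77 mm high, standing behind the gauge's +y half; origin at its base.
- thread_white: Bystander: spool of white thread, 51 x 74 x 42 mm, behind the gauge's -y half; origin at its base.
- masking_tape: Bystander: roll of masking tape, 100 mm across, 25 mm high, past the -y end of the gauge; origin at its base.
- hole_punch: Bystander: steel hole punch, 105 x 12 x 12 mm, lying past the +y end of the gauge; origin at its base.
Things that resemble listed ones, but are neither listed nor needed, are in the scene too. What is shaped like the part that bears pin_shoulder but blue or green is not meant.

How it is judged:
By the outcome, as a careful person would: the job done as asked, in the order asked, and still so for the second after the job is handed in, with the robot touching nothing.
It also fails if it takes over 45 s, if anything falls off the work surface, if the arm or the gripper's body presses on something with over 40 N, if the wrist force passes 120 N, or if a joint passes its speed limit or range.

## Working session

There is one attempt and no reset: what is moved stays moved. The work goes in short steps, each a Python script; the robot and the scene stay as the last script left them, time stands still between calls to the robot, and variables do not carry over. Pictures are saved under pics/ and viewed, about 8 in all and at most 12, crops included, and the job is handed in when it is done.

```bash
mkdir -p pics; cat > h.py <<'E'
import numpy as np, cv2
from station import bot
def grab(n):
    m=bot.camera_model(n); p,d=bot.read_camera(n); return p,d,m
def save(f,p): cv2.imwrite('pics/'+f,cv2.cvtColor(p,cv2.COLOR_RGB2BGR))
def rays(m,uv):
    uv=np.asarray(uv,float).reshape(-1,1,2)
    return cv2.undistortPoints(uv,np.array(m['mtx'],float),np.array([m['k1'],0,0,0],float)).reshape(-1,2)
def world(m,uv,z):
    s=rays(m,uv); z=np.asarray(z,float).reshape(-1,1)
    return (np.hstack([s,np.ones((len(s),1))])*z-np.array(m['t']))@np.array(m['R'])
def onplane(m,uv,h):
    s=rays(m,uv); R=np.array(m['R']); c=-R.T@np.array(m['t'])
    d=np.hstack([s,np.ones((len(s),1))])@R
    return c+d*((h-c[2])/d[:,2])[:,None]
def cloud(p,d,m):
    v,u=np.nonzero(d>0); return world(m,np.c_[u,v],d[v,u]),p[v,u],np.c_[u,v]
E
python3 - <<'E'
from h import *
ps=[]
for n in('scene','side'):
    p,d,m=grab(n); save(n+'0.png',p); np.savez(n+'0.npz',p=p,d=d,**{k:np.array(v) for k,v in m.items()})
    print(n,-np.array(m['R']).T@np.array(m['t']),np.array(m['R'])[2],m['k1'],(d>0).mean())
print(bot.current_tool_rot(),bot.current_time())
E
```

```text
scene [-0.11784139  0.65663439  0.65927362] [ 0.66161188 -0.54314245 -0.51697775] -0.049658598825510776 0.9959615071614584
side [0.16332507 1.21257603 0.83004732] [ 0.29389352 -0.80006468 -0.52299436] 0.014687367188256443 0.996185302734375
[-1.84774997e-04 -1.72968352e-01  9.84927091e-01  7.35247971e-04] 0.1
```

View pics/scene0.png

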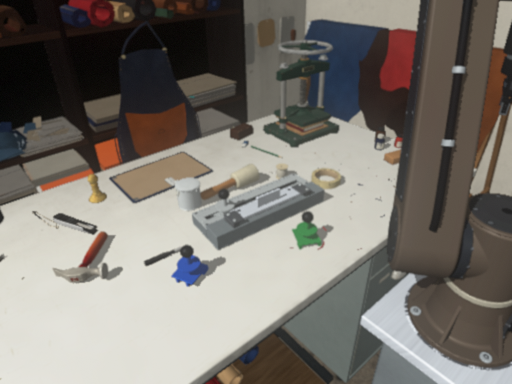

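View pics/side0.png

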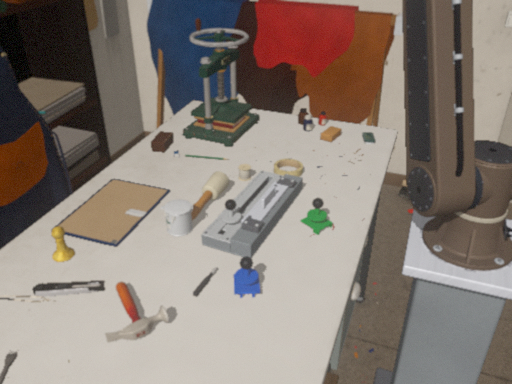

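Seen: the gauge at scene (260,207) / side (255,210). Pin candidates by scene pixel: black-knobbed grey pin in the gauge (223,196), blue stand (187,253), green stand (307,217). I choose the grey one at (223,196) and check it with a close crop.

```bash
python3 - <<'E'
from h import *
L=[]
for n,(a,b,c,e) in (('scene',(165,345,150,255)),('side',(180,320,160,265))):
    f=np.load(n+'0.npz'); m=f; p,d=f['p'],f['d']
    L.append(cv2.resize(p[c:e,a:b],(780,290*1) if 0 else (int((b-a)*290/(e-c)),290),interpolation=cv2.INTER_CUBIC))
    P,C,U=cloud(p,d,m)
    s=(U[:,0]>a)&(U[:,0]<b)&(U[:,1]>c)&(U[:,1]<e)
    P,C,U=P[s],C[s].astype(int),U[s]
    grey=(C.max(1)-C.min(1)<30)
    for lo,hi in((.033,.043),(.044,.052),(.060,.070)):
        q=P[(P[:,2]>lo)&(P[:,2]<hi)&grey]
        r=cv2.minAreaRect(q[:,:2].astype(np.float32)*1000); print(n,lo,len(q),q.mean(0).round(4),r)
    k=(C.max(1)<70)&(P[:,2]>.075)
    for pt in np.c_[U[k],P[k]].round(3)[:40:3]: print(pt)
    q=P[k]; print('knob',q.mean(0),q.min(0),q.max(0))
w=max(i.shape[1] for i in L)
save('crop1.png',np.vstack([np.pad(i,((0,0),(0,w-i.shape[1]),(0,0))) for i in L]))
E
```

```text
scene 0.033 1494 [0.6006 0.0935 0.0372] ((571.4296875, 78.4237060546875), (391.1086120605469, 387.3297424316406), 82.20075225830078)
scene 0.044 956 [0.5479 0.1186 0.0468] ((576.4111328125, 77.55252075195312), (379.3731384277344, 363.29852294921875), 86.33934783935547)
scene 0.06 429 [0.5619 0.1165 0.0634] ((587.6842651367188, 88.76897430419922), (389.76434326171875, 275.28240966796875), 8.271793365478516)
[2.22e+02 1.90e+02 6.15e-01 1.83e-01 1.06e-01]
[2.25e+02 1.90e+02 6.10e-01 1.76e-01 1.05e-01]
[2.22e+02 1.91e+02 6.11e-01 1.85e-01 1.05e-01]
[2.25e+02 1.91e+02 6.07e-01 1.78e-01 1.05e-01]
[2.20e+02 1.92e+02 6.15e-01 1.90e-01 1.02e-01]
[2.26e+02 1.92e+02 6.02e-01 1.78e-01 1.03e-01]
[2.20e+02 1.93e+02 6.17e-01 1.88e-01 9.70e-02]
[2.26e+02 1.93e+02 5.97e-01 1.82e-01 1.04e-01]
[2.20e+02 1.94e+02 6.11e-01 1.92e-01 9.80e-02]
[2.25e+02 1.94e+02 6.01e-01 1.82e-01 9.90e-02]
[2.19e+02 1.95e+02 6.15e-01 1.94e-01 9.40e-02]
[2.22e+02 1.95e+02 6.07e-01 1.89e-01 9.60e-02]
[2.25e+02 1.95e+02 6.02e-01 1.82e-01 9.50e-02]
[2.20e+02 1.96e+02 6.09e-01 1.94e-01 9.40e-02]
knob [0.50355811 0.24253478 0.08
[... 560 characters left out ...]
.07e-01 1.84e-01 1.05e-01]
[3.14e+02 2.03e+02 4.08e-01 8.00e-02 8.30e-02]
[2.34e+02 2.04e+02 6.01e-01 1.86e-01 1.01e-01]
[2.33e+02 2.05e+02 6.00e-01 1.95e-01 1.04e-01]
[2.33e+02 2.06e+02 6.02e-01 1.90e-01 9.60e-02]
[2.30e+02 2.07e+02 6.08e-01 1.96e-01 9.60e-02]
[2.33e+02 2.07e+02 6.02e-01 1.91e-01 9.40e-02]
[2.31e+02 2.08e+02 6.07e-01 1.93e-01 9.10e-02]
[2.43e+02 2.59e+02 4.99e-01 3.79e-01 9.10e-02]
[2.47e+02 2.59e+02 4.90e-01 3.77e-01 9.20e-02]
[2.48e+02 2.61e+02 4.86e-01 3.82e-01 9.10e-02]
[2.42e+02 2.62e+02 4.99e-01 3.87e-01 8.80e-02]
[2.41e+02 2.63e+02 5.02e-01 3.85e-01 8.30e-02]
knob [0.55214449 0.27274115 0.09366167] [0.40782296 0.08011723 0.08150805] [0.62145027 0.38798844 0.10797271]
```

View pics/crop1.png

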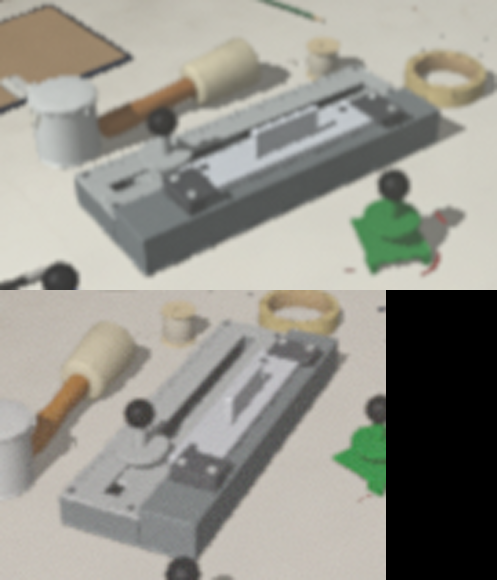

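Crop confirms: pin stands in the slot at the gauge's near-glue-pot (+y) end, knob scene (223,194). Now a wrist view from above.

```bash
python3 - <<'E'
from h import *
from scipy.spatial.transform import Rotation as Ro
f=np.load('scene0.npz'); g=onplane(f,[(324,190),(219,243)],.047); print(g)
a=g[1]-g[0]; yaw=np.arctan2(-a[0],a[1]); print('yaw',yaw)
# jaw axis (tool y) along gauge x
ex=np.array([np.cos(yaw),np.sin(yaw),0]); ey=np.array([-np.sin(yaw),np.cos(yaw),0])
best=None
for s in(1,-1):
    R=np.c_[np.cross(s*ex,[0,0,-1]),s*ex,[0,0,-1]]; q=Ro.from_matrix(R).as_quat(scalar_first=True)
    j=bot.ik([.56,.10,.36],q); print(s,j)
    if j is not None and (best is None or abs(j[5])<abs(best[1][5])): best=(q,j)
t=bot.current_time(); bot.move_to([.56,.10,.36],best[0]); print(bot.current_time()-t)
p,d,m=grab('wrist'); save('w1.png',p); np.savez('w1.npz',p=p,d=d,**{k:np.array(v) for k,v in m.items()})
print(best[0],-np.array(m['R']).T@np.array(m['t']),m['R'],bot.current_force(),bot.current_time())
E
```

```text
[[ 0.48590831 -0.10074881  0.047     ]
 [ 0.49612697  0.2806244   0.047     ]]
yaw -0.026787981741424036
1 [ 0.52061433  0.1269177  -0.00778868  0.         -1.43608994  2.59419034]
-1 [ 0.52061433  0.1269177  -0.00778868  0.         -1.43608994 -0.54740231]
2.8667
[ 0.         -0.69757266  0.71651405  0.        ] [0.55852139 0.01878141 0.50224724] [[-9.99603441e-01  2.81587903e-02 -2.09567595e-04]
 [ 2.66650901e-02  9.48918680e-01  3.14391971e-01]
 [ 9.05176019e-03  3.14261708e-01 -9.49293234e-01]] [ 0.57520059 -0.18205121  0.25463251] 3.0167
```

View pics/w1.png

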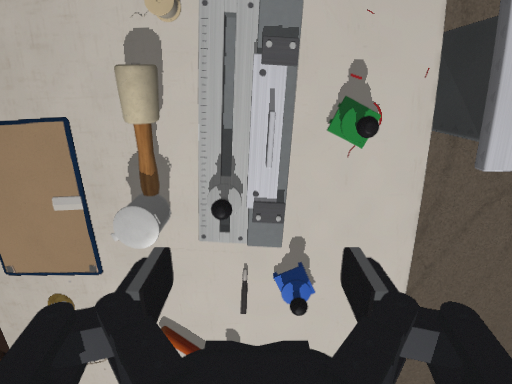

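Wrist view: knob (222,209), pin in slot at its lower (+y) end; slot x≈228, tab (271,88–167), blue and green stands outside. Fit gauge frame and knob.

```bash
python3 - <<'E'
from h import *
f=np.load('w1.npz'); p,d=f['p'],f['d']
P,C,U=cloud(p,d,f)
I=np.full(d.shape+(3,),np.nan); I[U[:,1],U[:,0]]=P
# left (far, +x) edge of cover & +y end edge
Z=I[...,2]; E=[]
for v in range(20,230,3):
    r=Z[v,185:215]; k=np.nonzero(r>.02)[0]
    if len(k): E.append((185+k[0]-.5,v))
E=np.array(E); e=onplane(f,E,.038)[:,:2]
k=np.polyfit(e[:,1],e[:,0],1); res=e[:,0]-np.polyval(k,e[:,1]); ok=abs(res)<.003
k=np.polyfit(e[ok,1],e[ok,0],1); yaw=np.arctan(-k[0]); print('edge',k,'yaw',yaw,res.std(),ok.sum())
B=[]
for u in range(205,245,3):
    r=Z[225:260,u]; kk=np.nonzero(r>.02)[0]; B.append((u,225+kk[-1]+.5))
b=onplane(f,B,.038)[:,:2]; print('end',b.mean(0),np.ptp(b[:,1]))
ex=np.array([np.cos(yaw),np.sin(yaw)]); ey=np.array([-ex[1],ex[0]])
xo=np.median(e[ok]@ex)-.045; yo=np.median(b@ey)-.190; O=xo*ex+yo*ey; print('O',O)
np.savez('g.npz',O=O,ex=ex,ey=ey)
G=np.c_[(P[:,:2]-O)@ex,(P[:,:2]-O)@ey,P[:,2]]
dark=(C.max(1)<60)
s=dark&(abs(G[:,0])<.04)&(abs(G[:,1]-.11)<.06)&(P[:,2]>.08); print('knob depth',s.sum(),G[s].mean(0),G[s].min(0),G[s].max(0),U[s].mean(0))
print('knob px on plane .0935',[( (onplane(f,[U[s].mean(0)],h)[0,:2]-O)@np.c_[ex,ey]).round(4) for h in(.0935,)])
s=(G[:,2]>.05)&(G[:,2]<.06)&(abs(G[:,0])<.035)&(abs(G[:,1]-.11)<.06); print('disc',s.sum(),G[s].min(0),G[s].max(0),np.median(G[s,2]))
s=(G[:,2]>.08)&(G[:,2]<.1)&(abs(G[:,1])<.07)&(G[:,0]<-.02)&(G[:,0]>-.12); print('tab',s.sum(),G[s].mean(0),G[s].min(0),G[s].max(0))
s=(G[:,2]>.034)&(G[:,2]<.042)&(G[:,0]>.015)&(G[:,0]<.04)&(abs(G[:,1])<.15);print('cover z',np.median(G[s,2]))
# check with scene/side knob
for n,a,b_,c,e_ in(('scene',213,233,183,206),('side',222,240,195,215)):
    h=np.load(n+'0.npz'); mk=h['p'].max(2)<65; v,u=np.nonzero(mk[c:e_,a:b_]); 
    q=(u.mean()+a,v.mean()+c); w=onplane(h,[q],.0935)[0,:2]-O; print(n,len(u),q,w@ex,w@ey)
E
```

```text
edge [0.08406836 0.64514946] yaw -0.08387114881886323 0.0007318149673491217 70
end [0.6215433  0.26441231] 0.005649361507624406
O [0.60665976 0.0749495 ]
knob depth 318 [-0.00121547  0.10238218  0.10172927] [-0.01489459  0.09022846  0.08900871] [0.0147639  0.11935577 0.10728806] [221.36163522 208.7672956 ]
knob px on plane .0935 [array([-0.0003,  0.1057])]
disc 608 [-0.02749938  0.07798602  0.05012438] [0.0271459  0.13140437 0.05997136] 0.055428660522281806
tab 350 [-0.06547542  0.00020677  0.08926813] [-0.06975194 -0.03822607  0.08032059] [-0.06166603  0.04120008  0.09218689]
cover z 0.037807249218452646
scene 33 (np.float64(224.21212121212122), np.float64(194.12121212121212)) -0.006005386673199012 0.10452141704673679
side 3 (np.float64(231.0), np.float64(206.66666666666666)) -0.008420175763583455 0.11504750992030317
```

```bash
cat >> h.py <<'E'
from scipy.spatial.transform import Rotation as Ro
try:
    g=np.load('g.npz'); O,ex,ey=g['O'],g['ex'],g['ey']
    e3=np.r_[ex,0]; Q=Ro.from_matrix(np.c_[np.cross(-e3,[0,0,-1]),-e3,[0,0,-1]]).as_quat(scalar_first=True)
except Exception: pass
def W(x,y,z): return list(O+x*ex+y*ey)+[z]
def G(X): w=np.array(X)[:2]-O; return np.array([w@ex,w@ey,X[2]])
def F(): f=np.array(bot.current_force()); return np.array([f[:2]@ex,f[:2]@ey,f[2]])
E
python3 - <<'E'
from h import *
t0=bot.current_time()
bot.gripper_close(); print('close',bot.current_time(),bot.current_width())
bot.move_to(W(0,.162,.13),Q); bot.move_straight(W(0,.162,.0415),velocity=.12)
f0=F(); print('down',bot.current_time(),G(bot.current_position()),f0)
bot.move_straight(W(0,.095,.0415),velocity=.06); print(bot.current_time(),F()-f0)
y=.095; log=[]
while y>-.025:
    y-=.003; bot.move_straight(W(0,y,.0415),velocity=.06)
    f=F()-f0; log.append((round(y,4),round(bot.current_time(),2),*f.round(1)))
    if f[1]>7: break
print(*log[::3],sep='\n'); print(log[-3:],G(bot.current_position()))
p,d,m=grab('wrist'); save('w2.png',p); np.savez('w2.npz',p=p,d=d,**{k:np.array(v) for k,v in m.items()})
E
```

```text
close 3.7833 0.0003719192091408111
down 5.7333 [0.00058771 0.16232316 0.04244373] [0.43631832 0.07758894 1.17941319]
7.0 [-0.21582738  0.29992168 -1.25243688]
(0.092, 7.25, np.float64(0.3), np.float64(-0.1), np.float64(-1.2))
(0.083, 8.0, np.float64(-1.1), np.float64(-0.1), np.float64(-0.4))
(0.074, 8.75, np.float64(-0.6), np.float64(-0.1), np.float64(-1.4))
(0.065, 9.5, np.float64(-0.1), np.float64(-0.4), np.float64(-0.6))
(0.056, 10.25, np.float64(-0.7), np.float64(-0.3), np.float64(-0.5))
(0.047, 11.0, np.float64(-0.7), np.float64(-0.3), np.float64(-0.9))
(0.038, 11.75, np.float64(0.1), np.float64(0.5), np.float64(-1.6))
(0.029, 12.5, np.float64(-1.3), np.float64(-0.4), np.float64(-0.9))
(0.02, 13.25, np.float64(-0.5), np.float64(-0.6), np.float64(-0.9))
[(0.02, 13.25, np.float64(-0.5), np.float64(-0.6), np.float64(-0.9)), (0.017, 13.5, np.float64(-0.1), np.float64(3.2), np.float64(-1.9)), (0.014, 13.75, np.float64(-4.2), np.float64(13.1), np.float64(0.6))] [0.00061915 0.01648425 0.04214001]
```

View pics/w2.png

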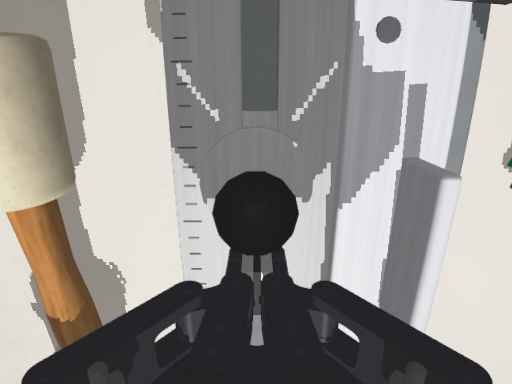

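Pin at a stop (knob at (255,213), disc arc around it), force rose to 13 N at gauge y ≈ -0.022 for the pin. Back off so it falls upright, then measure disc height.

```bash
cat >> h.py <<'E'
def meas(yc,name):
    p,d,m=grab('wrist'); P,C,U=cloud(p,d,m); g=np.c_[(P[:,:2]-O)@ex,(P[:,:2]-O)@ey,P[:,2]]
    k=(C.max(1)<60)&(abs(g[:,0])<.03)&(abs(g[:,1]-yc)<.03)&(g[:,2]>.075)&(g[:,2]<.115)
    q=g[k]; print('knob',k.sum(),q.min(0).round(4),q.max(0).round(4),'top',np.percentile(q[:,2],98).round(4))
    s=(abs(g[:,0])<.026)&(g[:,1]<yc-.012)&(g[:,1]>yc-.026)&(g[:,2]>.035)&(g[:,2]<.07)&(np.hypot(g[:,0],g[:,1]-yc)<.026)
    print('disc',s.sum(),np.percentile(g[s,2],[5,25,50,75,95]).round(4))
    c=(g[:,0]>.034)&(g[:,0]<.042)&(abs(g[:,1]-yc)<.04)&(g[:,2]<.05); print('cover',c.sum(),np.median(g[c,2]))
    save(name,p); return p,g,C,U
E
python3 - <<'E'
from h import *
bot.move_straight(W(0,.030,.0415),velocity=.06); bot.pause(.2)
print(F(),bot.current_time()); meas(-.022,'w3.png'); print(bot.current_time())
E
```

```text
[ 0.2718205   0.30689344 -0.48860918] 14.4167
knob 5937 [-0.0144 -0.0364  0.0818] [ 0.0172 -0.0073  0.0987] top 0.097
disc 2233 [0.0448 0.0454 0.0458 0.0462 0.0469]
cover 2502 0.03782845406978748
14.4667
```

Dropped: disc top 46 mm (centre 43), upright knob top 97 mm. Now the lock bar.

```bash
python3 - <<'E'
from h import *
bot.move_straight(W(0,.032,.125),velocity=.15)
bot.move_straight(W(-.108,.0,.125),velocity=.2); bot.move_straight(W(-.108,0,.068),velocity=.12); bot.pause(.1)
f0=F(); print(bot.current_time(),f0)
x=-.108; log=[]
while x<-.045:
    x+=.004 if x<-.066 else .002
    bot.move_straight(W(x,0,.068),velocity=.06)
    f=F()-f0; log.append((round(x,4),G(bot.current_position()).round(4)[0],round(bot.current_time(),2),*f.round(1)))
    if f[0]<-14: break
for l in log: print(*l)
E
```

```text
16.6167 [ 0.55064771 -0.7933423  -0.15741272]
-0.104 -0.1034 16.87 -1.8 0.0 0.2
-0.1 -0.0997 17.12 -0.8 0.5 0.0
-0.096 -0.0957 17.37 -0.3 0.2 0.2
-0.092 -0.0918 17.62 -1.1 1.3 0.3
-0.088 -0.0878 17.87 -0.9 1.6 0.3
-0.084 -0.0838 18.12 -0.6 0.8 0.5
-0.08 -0.0797 18.37 -0.5 0.8 -0.2
-0.076 -0.0756 18.62 -0.1 1.0 0.6
-0.072 -0.0716 18.87 0.2 1.3 0.8
-0.068 -0.0676 19.12 -0.8 0.7 0.4
-0.064 -0.0636 19.37 0.0 1.2 0.3
-0.062 -0.0618 19.62 -0.1 1.2 -0.0
-0.06 -0.0603 19.87 -4.3 1.4 1.5
-0.058 -0.0601 20.12 -12.2 3.7 8.5
-0.056 -0.06 20.37 -20.7 8.0 15.6
```

Stop at finger x=-0.060, where full travel was predicted. Back off, lift and check.

```bash
python3 - <<'E'
from h import *
bot.move_straight(W(-.085,0,.068),velocity=.1); bot.move_straight(W(-.085,0,.13),velocity=.15)
bot.move_straight(W(-.06,.08,.25),velocity=.2); bot.pause(.1)
p,g,C,U=meas(-.022,'w4.png')
s=(g[:,2]>.084)&(g[:,2]<.095)&(abs(g[:,1])<.04)&(g[:,0]<-.022)&(g[:,0]>-.1); print('tab',s.sum(),g[s].min(0),g[s].max(0))
s=(g[:,2]>.055)&(g[:,2]<.062)&(abs(g[:,1]+.05)<.02)&(g[:,0]<-.005)&(g[:,0]>-.1); print('bar',s.sum(),g[s].min(0),np.percentile(g[s],99,axis=0),np.median(g[s,2]))
print(bot.current_time(),F())
p,d,m=grab('scene'); save('s4.png',cv2.resize(p[140:265,150:350],None,fx=4,fy=4,interpolation=cv2.INTER_CUBIC))
E
```

```text
knob 782 [-0.0137 -0.0356  0.0825] [ 0.0146 -0.0068  0.0981] top 0.0974
disc 286 [0.0447 0.0455 0.046  0.0476 0.058 ]
cover 528 0.03783071631856262
tab 708 [-0.04589389 -0.03813629  0.08431309] [-0.03773464  0.03995691  0.09191034]
bar 1794 [-0.05896734 -0.06997171  0.05564043] [-0.01273617 -0.03022924  0.05967155] 0.05783469193521466
22.4083 [ 0.26078696 -0.86752126 -0.08448039]
```

View pics/w4.png

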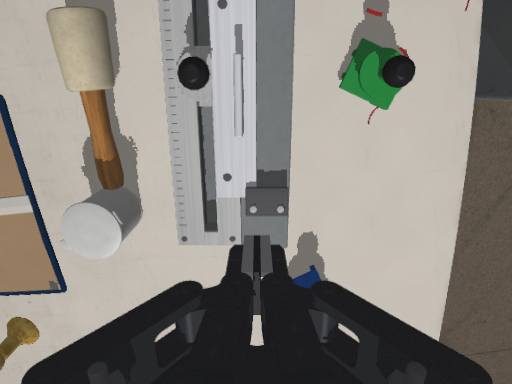

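View pics/s4.png

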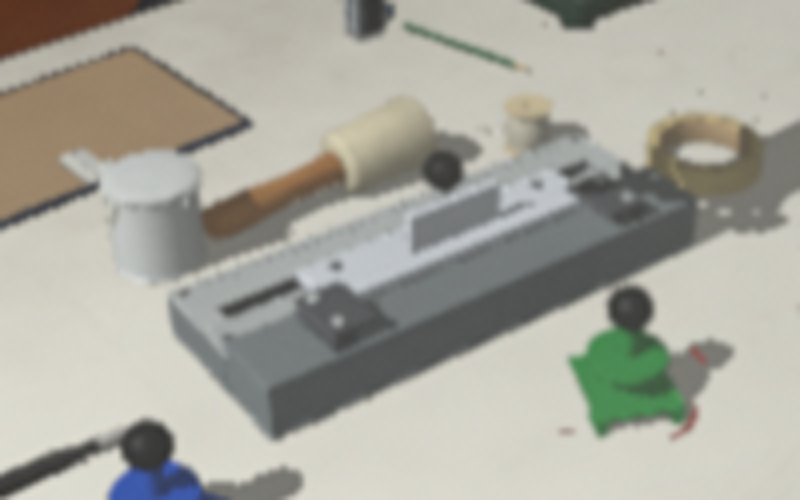

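The bar's edge is at x = -12.5 mm, which matches the stem's 7 mm radius plus the 5 mm gap. The disc lies under it, and the maul, pot, spool and tape stand where they did. Handing in.

```bash
python3 -c "
from h import *
bot.sign_off(); print(bot.current_time())"
```

```text
the job is handed in; nothing more can be done
the job is handed in; nothing more can be done
```

The gauge is set: the index pin has dropped into its socket, the lock bar is home over its shoulder disc, and I handed the job in at about 22.5 s of robot time.

- **Pin:** I slid it by its disc rim from gauge y ≈ +105 mm to about -22 mm, where the push force rose to 13 N. After I let go, the disc top measured 46 mm and the knob top 97 mm, so the pin is dropped and upright.
- **Lock bar:** I pushed the tab until it hit a firm stop at about 21 N. The tab had moved about 24 mm. The bar's front edge measured 12.5 mm from the pin axis, against 12 mm expected when fully home.
- **Surroundings:** The arm was lifted clear before hand-in. In the last pictures the maul, glue pot, thread spool and tape looked unmoved. The hole punch was outside those views, so it was not checked at the end, but the arm worked well away from it.
- **Checks that disagreed:** The first knob fixes from the scene and side cameras were off by 6–10 mm because only a few pixels were usable. I relied on the wrist camera's depth instead, which agreed with the given heights. My first estimate of the gauge's angle (-0.027 rad) was also replaced by the wrist camera's fit (-0.084 rad).

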